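# Seat the tube rack on the pegs of the shaker base

### The arm

A 6-joint arm with a two-finger parallel gripper is mounted at the origin on a cart in front of the work surface, level with it; the furniture and walls round the work are solid. World frame = base frame: x ahead of the robot, y to its left, z up, the work surface at z = 0. Lengths are in m, angles in degrees, forces in N, time in s.
With the tool pointing down it reaches from about 0.4 to 0.825 m from the base axis. Payload 7 kg.
Tool frame: the origin (TCP) lies at the very end of the fingers, on their centre line; the grasp point (between the pads) lies 19 mm behind it (r.hold_point_z is the distance from the TCP to the grasp point, in m); z points along the fingers, y is the line along which they close (so a half turn about z gives the same grasp; the last joint's range is limited). The gripper opens to 88 mm and grips with 3 to 60 N. Pads are 19 mm wide; open, the fingers measure 130 mm over their backs; the gripper's body (78 mm by 193 mm) begins 47 mm behind the grasp point.
Start: joints at [-59.926, 20.546, 0.682, 0, -70.136, -16.507], TCP at [0.158, -0.656, 0.227] pointing down, gripper open.
Joint ranges: [-176.03, 176.03], [-82.01, 121.73], [-58.28, 71.71], [-173.87, 95.51], [-174.79, -0.11], [-173.66, 173.66]. Speed limits (degrees/s): [136.94, 136.94, 172.46, 180, 180, 180].

### API

Orientations are given as [roll, pitch, yaw] about the fixed x, y, z axes, in that order (R = Rz(yaw) Ry(pitch) Rx(roll)).
In Python, from plant import telemetry, vision, workorder, r gives the robot as it stands.
- The arm moves only by the tool move_arm, never from a script. Its argument "plan" is a list of rows, each a list of 7 numbers: the opening, from -1 (shut) to 1 (fully open), so that 0 is half open, then the shift along the world's x, y, z in m, then the turn, a rotation vector about the world's x, y, z in degrees. In form: [[fingers, dx, dy, dz, ax, ay, az], ...]. A call has 1 to 20 rows; each row shifts and turns the commanded pose from where the row before left it; what a row does not reach is not made up. A row lasts 1/8 s, in which the tool goes at most 62.5 mm and 10.7 degrees, less where a joint would pass 70% of its speed; a pose out of reach is approached as far as the arm can. A call is refused whole if a number of a shift passes 0.0625 or a number of a turn 10.7, either way. A call with a gripper value outside its range is refused whole. The fingers move at their own pace and stop on an object; "force" is the grip in N (left out, the last holds). Time passes only in rows, so rows that do not move let the fingers close. It gives the time, the measured TCP pose, the force, the opening and the grip force at its end, in the units of the state.
- telemetry.get_state(): the state, without advancing time (a new reading comes with each control period).
- vision.capture(name): name is "side" or "top" or "wrist"; returns a dict with "img" (400x640x3 uint8, red, green, blue), "depth" (400x640 float32, m along the optical axis (not along the pixel's ray), 0 where there is no reading), "intrinsics" (3x3 intrinsics, pixels), "R" (3x3) and "t" (3): a world point X has camera coordinates R X + t. Camera axes: x right, y down, z forward; pixel columns grow to the right and rows downward; lengths in m; the calibration is good to about 2 mm. A picture is of the moment at which its call begins.
- workorder.close_job(): hands the job in; it is judged then, once.
The state is a dict: "time_s": time; "joints": joint angles; "qd": joint speeds; "joint_torque": joint torques, N m; "tcp_pos": TCP position; "eef_rot": TCP orientation; "contact_force": force on the tool from outside, world axes, zero at the start; "moment": the same for the moment, N m; "gripper_width": finger opening in m; "gripper_force": force on a finger pad.
Only numpy, scipy, OpenCV 4.12 (cv2) and the standard library are available. Lean on these libraries where they do the work, as an engineer would, in place of code of your own. Each camera call takes 0.05 s, during which the arm holds its last target. There are 200 camera calls.

### The job

Put the long tube rack, the one with a square opening at each end, onto the shaker base so that the base's two pegs stand up through its two openings and it lies flat on the deck. Set it down gently, do not let it drop, and let go of it. Leave the short rack where it stands.

Things in the scene. Friction and masses are not known exactly. Their poses are not given: they have to be found in the camera images.
- long_rack_grip (a point): Middle of the long rack's handle bar (14 mm thick in x, 66 long in y, 28 high; its top 14 mm above this point). Loose 0.3 kg aluminium plate 66 x 166 x 22 mm (y along it, z up), flat on the table, with a 34 mm square through opening at y = +58 and y = -58 mm, tube wells between. This point is 58 mm above its underside, 36 mm above the plate. Pinch the bar along x. Half a turn makes no difference.
- shaker_deck (a point): Centre of the flat deck of the shaker base, a fixed grey appliance 112 (x) x 186 (y) mm, deck 48 mm above the table; x points to its back, z up. Two steel pegs stand on the deck at y = +58 and y = -58 mm: 36 mm high, 22 mm thick, tapering above 11 mm to an 8 mm tip. Seated, the long rack lies on the deck, y along this y (either way round), handle point 58 mm above this point.
- short_rack_grip (a point): Middle of the short rack's handle bar. It must stay where it is: same metal, thickness, handle, axes and heights as the long rack, but its plate is only 116 mm long and has no square openings, so it does not fit over the pegs. One rack stands left of the base and the other right; which is which changes.
There are look-alikes about, which are no part of the job. What is shaped like the part that bears long_rack_grip but turquoise is not meant.

How it is judged:
By the outcome, as a careful person would: the job done as asked, in the order asked, and still so for the second after the job is handed in, with the robot touching nothing.
It also fails if it takes over 42 s, if anything falls off the work surface, if the arm or the gripper's body presses on something with over 40 N, if the wrist force passes 120 N, or if a joint passes its speed limit or range.

## Working session

There is one attempt and no reset: what is moved stays moved. The work goes in short steps, Python scripts to look and compute and a tool call to move; the robot and the scene stay as the last step left them, time stands still between calls to the robot, and variables do not carry over. Pictures are saved under pics/ and viewed, at most 10 in all, crops included, and the job is handed in when it is done.

Besides the shell and the picture viewer there is one more tool, called after ">>>" by a JSON object that holds its "api" and its "payload", one argument or row to a line. move_arm: Moves the arm, as the interface text tells. Its arguments: {"type":"object","properties":{"plan":{"type":"array"},"force":{"type":"number"}},"required":["plan"]}

```bash
mkdir -p pics; cat > h.py <<'E'
import numpy as np, cv2
from plant import telemetry, vision, workorder, r
def cap(n):
    c=vision.capture(n); np.savez(f'/tmp/{n}.npz',**c); return c
def load(n): return dict(np.load(f'/tmp/{n}.npz'))
def save(n,img): cv2.imwrite(f'pics/{n}.png',cv2.cvtColor(np.ascontiguousarray(img),cv2.COLOR_RGB2BGR))
def plane(c,u,v,z):
    d=c['R'].T@(np.linalg.inv(c['intrinsics'])@[u,v,1.]); o=-c['R'].T@c['t']
    return o+d*(z-o[2])/d[2]
def cloud(c):
    h,w=c['depth'].shape; v,u=np.mgrid[:h,:w]; D=c['depth']
    p=np.stack([u*D,v*D,D],-1)@np.linalg.inv(c['intrinsics']).T
    return (p-c['t'])@c['R']
E
python3 - <<'E'
from h import *
for n in('top','side','wrist'):
    c=cap(n); print(n,-c['R'].T@c['t'])
save('top',load('top')['img']); save('side',load('side')['img'])
print(telemetry.get_state())
E
```

```text
top [ 0.40986383 -0.05198929  1.01121518]
side [ 0.51968909 -0.85858308  0.72768251]
wrist [ 0.08921673 -0.67268298  0.38336577]
{'time_s': 0.15, 'joints': array([-5.99257798e+01,  2.05819083e+01,  6.46332630e-01, -1.29610582e-02,
       -7.01360299e+01, -1.65071632e+01]), 'qd': array([ 0.02007985, -0.0103685 ,  0.08618083,  0.11552907, -0.07885481,
        0.01717374]), 'joint_torque': array([-8.11444297e-04, -5.83275461e+01,  2.93290901e+01,  7.00119719e+00,
        8.82691500e-03, -1.22456222e-04]), 'tcp_pos': array([ 0.15822685, -0.65581998,  0.22584815]), 'eef_rot': array([ 1.79927883e+02, -8.66359387e-03, -1.66437349e+02]), 'contact_force': array([-0.14427911, -0.12073928,  0.26028153]), 'moment': array([-0.02953645, -0.03090978, -0.01402764]), 'gripper_force': 0.0, 'gripper_width': 0.08786581784228847}
```

View pics/top.png

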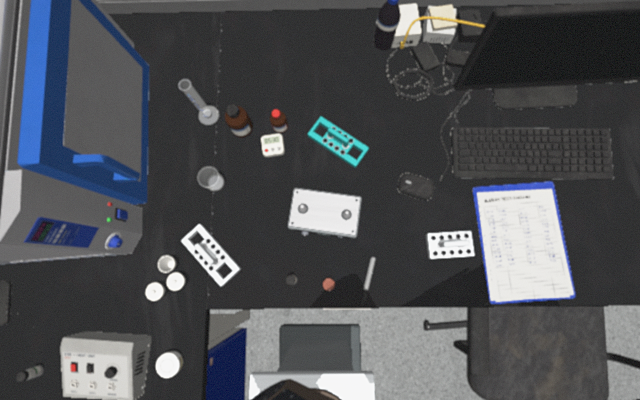

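View pics/side.png

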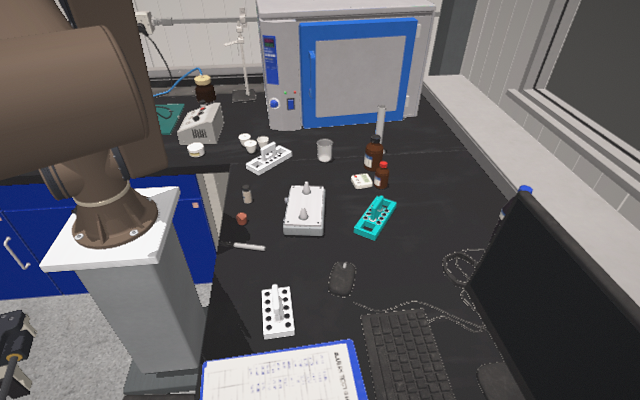

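The pictures show three look-alikes for the long rack:
- White rack, top (210,253) / side (269,158): long, with square end openings. This is the one I want.
- Turquoise rack, top (338,141) / side (376,217): same shape, wrong colour.
- Short white rack, top (450,245) / side (277,310): no square openings.

The shaker base with its two pegs is at top (325,212) / side (305,210).

```bash
python3 - <<'E'
from h import *
T,S=load('top'),load('side')
save('crop',cv2.resize(T['img'][190:300,160:380],None,fx=3.5,fy=3.5,interpolation=cv2.INTER_CUBIC))
def rect(P): 
    r_=cv2.minAreaRect((P[:,:2]*1000).astype(np.float32)); return np.round(r_[0],1),np.round(r_[1],1),round(r_[2],1)
for n,c,boxes in(('top',T,{'rack':(178,220,245,290),'base':(282,182,368,245)}),('side',S,{'rack':(243,140,296,176),'base':(278,175,330,240)})):
    W=cloud(c); g=c['img'].min(-1)>90; ok=c['depth']>0
    for k,(a,b,d,e) in boxes.items():
        m=np.zeros_like(ok); m[b:e,a:d]=1; m&=ok
        P=W[m]; z=P[:,2]; print(n,k,'hist',np.histogram(z,np.arange(-.005,.11,.005))[0])
        for lo,hi in ((.014,.03),(.04,.053),(.06,.078),(.058,.09)):
            mm=m&(W[...,2]>lo)&(W[...,2]<hi)
            l,lab,st,ce=cv2.connectedComponentsWithStats(mm.astype(np.uint8))
            for i in range(1,l):
                if st[i,4]>14: Q=W[lab==i]; print(lo,hi,st[i,4],'px',ce[i].round(),'mean',Q.mean(0).round(4),'zmed',np.median(Q[:,2]).round(4),rect(Q))
E
```

```text
top rack hist [2066 1119   49   50  260  778   46   13   62   11    8    8   12   15
   64   76    0    0    0    0    0    0]
0.014 0.03 1086 px [210. 255.] mean [0.4517 0.2683 0.0213] zmed 0.0214 (array([452.6, 271.6]), array([166.7,  67.1]), 43.4)
0.06 0.078 155 px [204. 254.] mean [0.4523 0.2695 0.0694] zmed 0.07 (array([452.2, 271. ]), array([65.4, 14.3]), 43.7)
0.058 0.09 159 px [204. 254.] mean [0.4519 0.2691 0.0691] zmed 0.0699 (array([452.2, 271. ]), array([65.4, 14.3]), 43.7)
top base hist [1590  839    4    4   13   16   34   93  265  255 1998  156   14   18
   23   18   11   24    0    0    0    0]
0.014 0.03 23 px [305. 233.] mean [0.507  0.0157 0.0253] zmed 0.0272 (array([506. ,  14.3]), array([25.2, 10.5]), 81.6)
0.04 0.053 2402 px [324. 212.] mean [ 0.5596 -0.0373  0.0473] zmed 0.0473 (array([560.2, -36.8]), array([181.3, 106.1]), 81.5)
0.06 0.078 33 px [302. 208.] mean [0.5671 0.0191 0.069 ] zmed 0.0697 (array([569.7,  19.6]), array([15.6, 19.4]), 87.9)
0.06 0.078 33 px [346. 214.] mean [ 0.5504 -0.0938  0.0679] zmed 0.0679 (array([552.4, -93.1]), array([18. , 18.9])
[... 1249 characters left out ...]
 -0.1306  0.022 ] zmed 0.0218 (array([ 548.7, -130.8]), array([  7.8, 109.6]), 82.5)
0.04 0.053 1304 px [304. 207.] mean [ 0.5613 -0.0511  0.0476] zmed 0.0479 (array([561.4, -39.9]), array([183.8, 107.6]), 82.5)
0.06 0.078 32 px [306. 188.] mean [0.5701 0.0122 0.0682] zmed 0.0682 (array([571.1,  13.6]), array([18.7, 10.2]), 4.5)
0.06 0.078 38 px [303. 213.] mean [ 0.5535 -0.1025  0.0683] zmed 0.0682 (array([ 553.8, -102. ]), array([11.1, 16.7]), 85.5)
0.058 0.09 46 px [306. 187.] mean [0.5707 0.0125 0.0703] zmed 0.0691 (array([571.5,  14. ]), array([16.1, 14.9]), 41.6)
0.058 0.09 56 px [303. 212.] mean [ 0.5534 -0.1018  0.0701] zmed 0.0693 (array([ 552.2, -101. ]), array([11.8, 19.9]), 81.6)
```

View pics/crop.png

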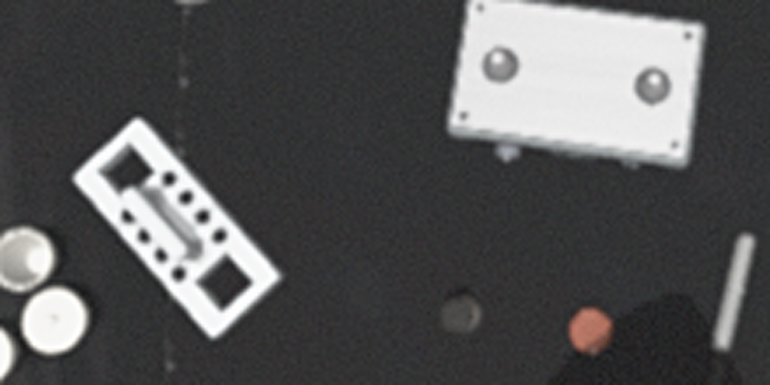

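The crop confirms it: the white rack at crop (175,225) has two square end openings, (125,165) and (225,282), with wells between them. The pegs are at crop (500,65) and (652,85). The bar top reads about 0.070 m in both views, which matches the text. I'll swing over now, passing the base so the wrist camera can see it.

>>> {"api": "move_arm", "payload": {
  "plan": [
    [0,0.0325,0.031,0.003,0,0,1.5],
    [0,0.0325,0.031,0.003,0,0,1.5],
    [0,0.0325,0.031,0.003,0,0,1.5],
    [0,0.0325,0.031,0.003,0,0,1.5],
    [0,0.0325,0.031,0.003,0,0,1.5],
    [0,0.0325,0.031,0.003,0,0,1.5],
    [0,0.0325,0.031,0.003,0,0,1.5],
    [0,0.0325,0.031,0.003,0,0,1.5],
    [0,0.014,0.05,0,0,0,1.5],
    [0,0.014,0.05,0,0,0,1.5],
    [0,0.014,0.05,0,0,0,1.5],
    [0,0.014,0.05,0,0,0,1.5],
    [0,0.014,0.05,0,0,0,1.5],
    [0,0.014,0.05,0,0,0,1.5],
    [0,0.014,0.05,0,0,0,1.5],
    [0,0.014,0.05,0,0,0,1.5],
    [0,0,0,0,0,0,0]
  ],
  "force": 30
}}

```text
time_s: 2.28
tcp_pos: [0.5309, -0.0053, 0.2501]
eef_rot: [180.0, -0.0, -142.2]
contact_force: [-0.0, 0.1, -0.4]
gripper_width: 0.0439
gripper_force: 0.0
```

```bash
python3 - <<'E'
from h import *
s=telemetry.get_state(); print(s['time_s'],s['tcp_pos'],s['eef_rot'],s['joints'])
c=cap('wrist'); save('w1',c['img']); print(-c['R'].T@c['t'])
W=cloud(load('top')); m=load('top')['depth']>0
for b in ((140,250,190,305),(190,160,230,195)): print(W[b[1]:b[3],b[0]:b[2],2].max())
E
```

```text
2.275 [ 0.53089643 -0.00528626  0.25011478] [ 1.79978951e+02 -1.84824038e-02 -1.42206019e+02] [ 2.05957926e+01  6.06060917e+00 -1.52963746e+01 -1.57204998e-02
 -6.86668968e+01 -7.27960928e+01]
[ 0.47502303 -0.04930004  0.40780109]
1.01121518142942
1.01121518142942
```

View pics/w1.png

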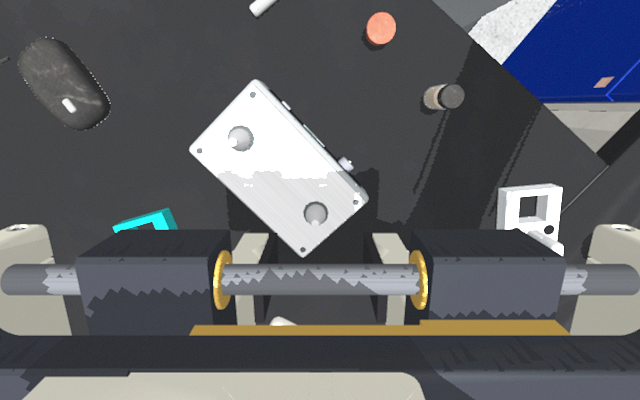

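The wrist view shows the base, with pegs at about (240,138) and (316,213), and the rack's corner at (530,210). Anything right under the fingers is hidden, so I'll measure the base here and then view the rack from an offset.

```bash
cat >> h.py <<'E'
def comps(c,box,lo,hi,mn=60):
    W=cloud(c); a,b,d,e=box; m=np.zeros(c['depth'].shape,bool); m[b:e,a:d]=1
    m&=(c['depth']>0)&(W[...,2]>lo)&(W[...,2]<hi)
    l,lab,st,ce=cv2.connectedComponentsWithStats(m.astype(np.uint8)); out=[]
    for i in range(1,l):
        if st[i,4]>mn:
            Q=W[lab==i]; q=cv2.minAreaRect((Q[:,:2]*1000).astype(np.float32))
            print(lo,hi,st[i,4],ce[i].round(),'mean',Q.mean(0).round(4),'zmed',np.median(Q[:,2]).round(4),np.round(q[0],1),np.round(q[1],1),round(q[2],1))
E
python3 - <<'E'
from h import *
c=load('wrist'); B=(185,70,375,235)
for lo,hi in((.043,.053),(.064,.09),(.077,.09)): comps(c,B,lo,hi,15)
E
```

```text
0.043 0.053 12768 [276. 169.] mean [ 0.5586 -0.0446  0.0476] zmed 0.0476 [563.3 -37.5] [176.  100.2] 81.3
0.064 0.09 267 [237. 140.] mean [ 0.5522 -0.0935  0.0745] zmed 0.0739 [553.9 -94.7] [18.5 16.5] 65.6
0.064 0.09 220 [315. 218.] mean [0.5693 0.0178 0.0745] zmed 0.0741 [570.5  18.1] [15.9 17.6] 35.0
0.077 0.09 105 [234. 142.] mean [ 0.5535 -0.0942  0.0814] zmed 0.0823 [553.8 -94.7] [10.6  9.8] 63.5
0.077 0.09 87 [315. 222.] mean [0.5708 0.019  0.0813] zmed 0.0822 [571.6  19.3] [ 9.1 10.3] 63.0
```

>>> {"api": "move_arm", "payload": {
  "plan": [
    [0,-0.005,0.052,0,0,0,1],
    [0,-0.005,0.052,0,0,0,1],
    [0,-0.005,0.052,0,0,0,1],
    [0,-0.005,0.052,0,0,0,1],
    [0,-0.005,0.052,0,0,0,1],
    [0,-0.005,0.052,0,0,0,1],
    [0,0,0,0,0,0,0]
  ]
}}

```text
time_s: 3.2
tcp_pos: [0.5001, 0.3057, 0.2498]
eef_rot: [180.0, -0.1, -136.3]
contact_force: [-0.3, 0.1, 0.1]
gripper_width: 0.0439
gripper_force: 0.0
```

```bash
python3 - <<'E'
from h import *
s=telemetry.get_state(); print(s['tcp_pos'],s['eef_rot'])
c=cap('wrist'); save('w2',c['img'])
for lo,hi in((.014,.03),(.064,.09)): comps(c,(0,0,640,245),lo,hi,60)
E
```

```text
[0.50008992 0.30567357 0.24981329] [ 1.79998369e+02 -5.25907074e-02 -1.36315086e+02]
0.014 0.03 900 [109.  51.] mean [0.5653 0.0538 0.0221] zmed 0.0223 [571.5  52.7] [115.   29.1] 6.3
0.014 0.03 183 [559.   7.] mean [0.2074 0.3679 0.0226] zmed 0.0238 [205.1 371.7] [ 7.1 33.3] 20.8
0.014 0.03 1774 [594.  98.] mean [0.2352 0.4734 0.0221] zmed 0.0222 [237.5 479.7] [201.7  90.2] 53.8
0.014 0.03 6096 [326. 113.] mean [0.4515 0.2679 0.0217] zmed 0.0217 [454.8 271.2] [165.8  66.1] 43.1
0.014 0.03 307 [414. 174.] mean [0.4295 0.3902 0.0224] zmed 0.0227 [430.6 384.9] [35.7 28. ] 6.9
0.014 0.03 2121 [ 60. 210.] mean [0.7613 0.1105 0.0167] zmed 0.0166 [762.7 110.4] [60.9 59.5] 7.9
0.014 0.03 160 [ 18. 220.] mean [0.8035 0.0822 0.0218] zmed 0.0215 [804.6  81.3] [ 5.3 28.9] 23.4
0.014 0.03 217 [223. 225.] mean [0.6352 0.2682 0.022 ] zmed 0.0217 [639.3 269.5] [18.3 49.4] 2.4
0.064 0.09 483 [42. 21.] mean [0.5699 0.0234 0.0739] zmed 0.0734 [570.3  22.2] [18.3 14.1] 33.1
0.064 0.09 2309 [617.  86.] mean [0.2429 0.4486 0.0762] zmed 0.0759 [245.1 460.5] [122.7  50.7] 57.9
0.064 0.09 921 [327. 119.] mean [0.4545 0.2706 0.0705] zmed 0.0707 [455.  271.5] [65.3 13.9] 43.6
```

View pics/w2.png

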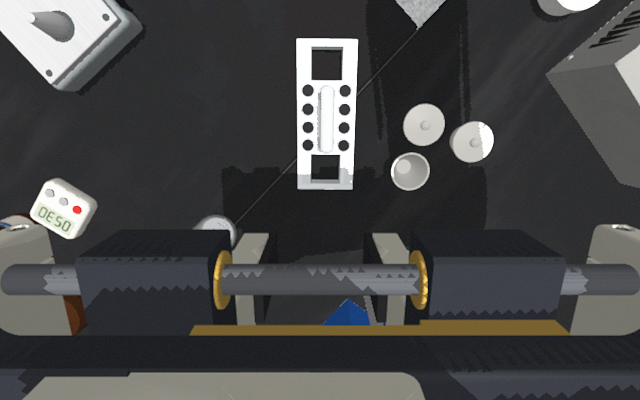

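The rack is in full view at (327,115), aligned with the fingers, and the cups are clear to the right. From the wrist view it sits at (0.455, 0.271) with its long axis at 43.4°.

>>> {"api": "move_arm", "payload": {
  "plan": [
    [0,-0.0227,-0.0172,0,0,0,-0.3],
    [0,-0.0226,-0.0172,0,0,0,0],
    [0,0,0,-0.035,0,0,0],
    [0,0,0,-0.04,0,0,0],
    [0,0,0,-0.04,0,0,0],
    [0,0,0,-0.03,0,0,0],
    [0,0,0,-0.025,0,0,0],
    [0,0,0,-0.02,0,0,0],
    [0,0,0,-0.014,0,0,0],
    [0,0,0,-0.007,0,0,0],
    [0,0,0,0,0,0,0]
  ]
}}

```text
time_s: 4.62
tcp_pos: [0.4552, 0.2691, 0.0396]
eef_rot: [-180.0, -0.0, -136.8]
contact_force: [0.0, 0.7, 1.0]
gripper_width: 0.0438
gripper_force: 0.0
```

>>> {"api": "move_arm", "payload": {
  "plan": [
    [-1,0,0,0,0,0,0],
    [-1,0,0,0,0,0,0],
    [-1,0,0,0,0,0,0],
    [-1,0,0,0,0,0,0],
    [-1,0,0,0,0,0,0],
    [-1,0,0,0,0,0,0]
  ],
  "force": 40
}}

```text
time_s: 5.38
tcp_pos: [0.4551, 0.2698, 0.0398]
eef_rot: [180.0, 0.0, -136.7]
contact_force: [-2.3, 1.5, 4.1]
gripper_width: 0.0134
gripper_force: 40.0
```

>>> {"api": "move_arm", "payload": {
  "plan": [
    [-1,0,0,0.006,0,0,0],
    [-1,0,0,0.015,0,0,0],
    [-1,0,0,0.025,0,0,0],
    [-1,0,0,0.03,0,0,0],
    [-1,0,0,0.03,0,0,0],
    [-1,0,0,0.024,0,0,0],
    [-1,0.006,-0.017,0,0,0,2],
    [-1,0.0115,-0.033,0,0,0,4],
    [-1,0.0115,-0.033,0,0,0,4],
    [-1,0.0115,-0.033,0,0,0,4],
    [-1,0.0115,-0.033,0,0,0,4],
    [-1,0.0115,-0.033,0,0,0,4],
    [-1,0.0115,-0.033,0,0,0,4],
    [-1,0.0115,-0.033,0,0,0,4],
    [-1,0.0115,-0.033,0,0,0,4],
    [-1,0.009,-0.026,0,0,0,4],
    [-1,0,0,0,0,0,0],
    [-1,0,0,0,0,0,0]
  ]
}}

```text
time_s: 7.62
tcp_pos: [0.5617, -0.0376, 0.1699]
eef_rot: [180.0, 0.0, -98.8]
contact_force: [0.1, 0.3, -3.4]
gripper_width: 0.0137
gripper_force: 40.0
```

```bash
python3 - <<'E'
from h import *
s=telemetry.get_state(); print(s['tcp_pos'],s['eef_rot'],s['gripper_width'],s['contact_force'],s['moment'])
im=[]
for n,b in(('top',(240,150,400,270)),('side',(240,110,400,230))):
    c=cap(n); im.append(cv2.resize(c['img'][b[1]:b[3],b[0]:b[2]],(480,360)))
c=cap('wrist'); im.append(cv2.resize(c['img'],(576,360)))
save('hold',cv2.resize(np.vstack([np.hstack(im[:2]),np.pad(im[2],((0,0),(0,384),(0,0)))]),(780,585)))
E
```

```text
[ 0.56168614 -0.03759515  0.16987319] [ 1.79991231e+02  6.56916774e-03 -9.88091476e+01] 0.013716123850056562 [ 0.14142894  0.31598454 -3.42225404] [0.05172382 0.06806098 0.02144075]
```

View pics/hold.png

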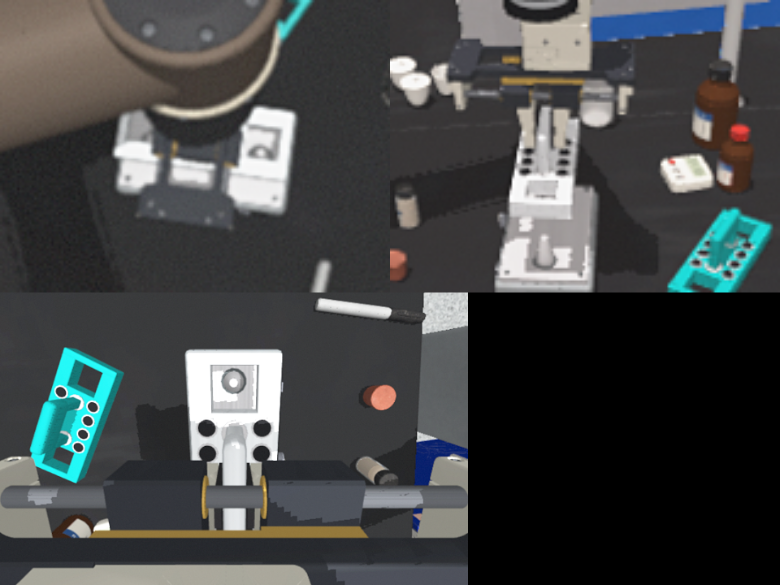

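The rack is held level over the base. In the wrist view the near opening, at about (233,388) in the composite, has a peg showing through it. I'll measure the opening against the peg in that one view.

```bash
cat > fit.py <<'E'
from h import *
def fit(c,zt):
    W=cloud(c); D=c['depth']>0
    p=(D&(abs(W[...,2]-zt)<.006)); p[:, :200]=0; p[:,440:]=0; p[245:]=0
    cs,hi=cv2.findContours(p.astype(np.uint8),cv2.RETR_CCOMP,cv2.CHAIN_APPROX_NONE)
    for k,h in zip(cs,hi[0]):
        if cv2.contourArea(k)>800:
            P=np.array([plane(c,u,v,zt)[:2] for u,v in k[:,0]])*1000
            q=cv2.minAreaRect(P.astype(np.float32)); print('hole' if h[3]>=0 else 'plate',np.round(q[0],1),np.round(q[1],1),round(q[2],1))
    print('plate z',np.median(W[...,2][p]))
    comps(c,(200,50,440,245),.076,.09,15); comps(c,(200,50,440,245),.062,.09,15)
E
python3 - <<'E'
from fit import *
fit(load('wrist'),.153)
E
```

```text
plate [556.3 -77.7] [82.2 64.9] 81.2
hole [553.7 -94.4] [34.1 34.1] 81.2
plate z 0.15170180691860816
0.076 0.09 202 [319. 123.] mean [ 0.5544 -0.0954  0.081 ] zmed 0.082 [554.5 -95.1] [11.4 10.8] 35.5
0.062 0.09 520 [319. 122.] mean [ 0.5543 -0.0958  0.0734] zmed 0.0731 [554.3 -94.8] [19.  19.5] 80.8
```

>>> {"api": "move_arm", "payload": {
  "plan": [
    [-1,0.0006,-0.0005,-0.01,0,0,0],
    [-1,0,0,-0.012,0,0,0],
    [-1,0,0,-0.012,0,0,0],
    [-1,0,0,-0.012,0,0,0],
    [-1,0,0,-0.01,0,0,0],
    [-1,0,0,-0.008,0,0,0],
    [-1,0,0,-0.006,0,0,0],
    [-1,0,0,-0.003,0,0,0],
    [-1,0,0,-0.002,0,0,0],
    [-1,0,0,0,0,0,0],
    [-1,0,0,0,0,0,0]
  ]
}}

```text
time_s: 9.15
tcp_pos: [0.5628, -0.038, 0.0948]
eef_rot: [-180.0, 0.0, -98.7]
contact_force: [-0.5, 0.3, -3.8]
gripper_width: 0.0134
gripper_force: 40.0
```

>>> {"api": "move_arm", "payload": {
  "plan": [
    [-1,0,0,-0.0015,0,0,0],
    [-1,0,0,-0.0015,0,0,0],
    [-1,0,0,-0.0015,0,0,0],
    [-1,0,0,-0.001,0,0,0],
    [-1,0,0,0,0,0,0],
    [-1,0,0,0,0,0,0]
  ]
}}

```text
time_s: 9.9
tcp_pos: [0.5627, -0.038, 0.0891]
eef_rot: [-180.0, -0.0, -98.7]
contact_force: [-0.0, 0.1, -2.4]
gripper_width: 0.0139
gripper_force: 40.0
```

>>> {"api": "move_arm", "payload": {
  "plan": [
    [-1,0,0,-0.0007,0,0,0],
    [-1,0,0,-0.0007,0,0,0],
    [-1,0,0,0,0,0,0],
    [-1,0,0,0,0,0,0]
  ]
}}

```text
time_s: 10.4
tcp_pos: [0.5627, -0.038, 0.0879]
eef_rot: [-180.0, -0.0, -98.7]
contact_force: [-0.6, 1.2, 0.2]
gripper_width: 0.0143
gripper_force: 40.0
```

>>> {"api": "move_arm", "payload": {
  "plan": [
    [-1,0,0,-0.0005,0,0,0],
    [-1,0,0,0,0,0,0],
    [-1,0,0,0,0,0,0]
  ]
}}

```text
time_s: 10.78
tcp_pos: [0.5627, -0.038, 0.0879]
eef_rot: [-180.0, 0.0, -98.7]
contact_force: [-3.5, 0.3, 6.4]
gripper_width: 0.0137
gripper_force: 40.0
```

```bash
python3 - <<'E'
from fit import *
c=cap('wrist'); s=telemetry.get_state(); print(s['tcp_pos'],s['contact_force'])
fit(c,.070)
E
```

```text
[ 0.56264807 -0.03806399  0.08784816] [-3.48673745  0.88216624  5.42523451]
plate [554.4 -95.6] [17.9 17.7] 81.2
plate [557.2 -78.5] [82.7 65.3] 81.2
hole [554.6 -95.4] [33.2 34. ] 81.2
plate z 0.06967129516332764
0.076 0.09 445 [321. 133.] mean [ 0.5544 -0.0957  0.0809] zmed 0.0819 [554.4 -95.3] [11.5 11.8] 48.4
0.076 0.09 155 [321. 188.] mean [ 0.5586 -0.0692  0.0833] zmed 0.0839 [558.8 -68.6] [ 2.4 11.9] 81.5
0.062 0.09 13115 [321. 158.] mean [ 0.5567 -0.0815  0.0698] zmed 0.0697 [557.2 -78.1] [84.  66.3] 81.2
0.062 0.09 1058 [321. 131.] mean [ 0.5543 -0.0962  0.0738] zmed 0.0737 [554.4 -95.3] [19.2 19.5] 81.2
```

The rack is seated: plate top at 0.070 m, peg centred in the opening, and the force now pushes up. Letting go and retreating.

>>> {"api": "move_arm", "payload": {
  "plan": [
    [-0.6,0,0,0,0,0,0],
    [-0.4,0,0,0,0,0,0],
    [-0.1,0,0,0,0,0,0],
    [0,0,0,0,0,0,0],
    [0,0,0,0,0,0,0],
    [0,0,0,0.01,0,0,0],
    [0,0,0,0.03,0,0,0],
    [0,0,0,0.04,0,0,0],
    [0,0,0,0.04,0,0,0],
    [0,0,0,0.04,0,0,0],
    [0,0,0.05,0,0,0,0],
    [0,0,0.05,0,0,0,0],
    [0,-0.02,0.05,0,0,0,0],
    [0,-0.02,0.05,0,0,0,0],
    [0,-0.02,0.05,0,0,0,0],
    [0,0,0,0,0,0,0],
    [0,0,0,0,0,0,0]
  ]
}}

```text
time_s: 12.95
tcp_pos: [0.5025, 0.2121, 0.2477]
eef_rot: [-180.0, 0.0, -98.7]
contact_force: [-0.2, 0.3, 0.1]
gripper_width: 0.0434
gripper_force: 0.0
```

```bash
python3 - <<'E'
from h import *
T=cap('top'); S=cap('side')
comps(T,(282,182,368,245),.062,.076,60); comps(T,(420,225,480,265),.014,.03,60)
save('end',np.hstack([cv2.resize(T['img'][150:280,240:400],(400,325)),cv2.resize(S['img'][110:240,240:400],(400,325))]))
E
```

```text
0.062 0.076 1119 [324. 211.] mean [ 0.5596 -0.0371  0.0695] zmed 0.0696 [561.3 -36.7] [166.1  66.1] 81.3
0.014 0.03 942 [449. 245.] mean [ 0.4713 -0.3677  0.0217] zmed 0.0218 [ 472.2 -370.7] [ 66.3 117.8] 2.8
```

View pics/end.png

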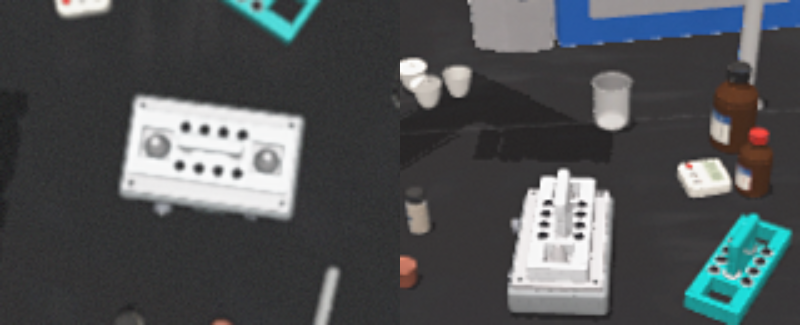

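The rack lies flat on the deck with both pegs up through its openings, at (155,145) and (267,160) in the left panel. The short rack hasn't moved and the gripper is clear.

```bash
python3 -c "
from plant import workorder
print(workorder.close_job())"
```

```text
the job is handed in; nothing more can be done
None
```

The long rack lies flat on the shaker deck with both pegs through its openings; it was set down gently and released, the short rack stayed where it stood, and the job was handed in at about 13 s.

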